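# Turn the sample jar's code to the scanner and read it

### The arm

A 6-joint arm with a two-finger parallel gripper is mounted at the origin on the work surface. World frame = base frame: x ahead of the robot, y to its left, z up, the work surface at z = 0. Lengths are in m, angles in rad, forces in N, time in s.
With the tool pointing down it reaches from about 0.375 to 0.975 m from the base axis. Payload 3.8 kg.
Tool frame: the origin (TCP) lies at the very end of the fingers, on their centre line; the grasp point (between the pads) lies 19 mm behind it; z points along the fingers, y is the line along which they close (so a half turn about z gives the same grasp; the last joint's range is limited). The gripper opens to 85 mm and grips with 20 to 120 N. Pads are 22 mm wide; open, the fingers measure 114 mm over their backs; the gripper's body (76 mm by 85 mm) begins 54 mm behind the grasp point. The pads swing forward as they close: fully open they stand 13 mm farther back than shut.
Start: joints at [-1.145, 0.264, 1.604, -0, 1.274, -0.037], TCP at [0.301, -0.604, 0.231] pointing down, gripper open.
Joint ranges: [-2.63, 2.63], [-0.94, 2.18], [0.31, 2.57], [-1.31, 4.45], [0, 2.66], [-2.55, 2.55]. Speed limits (rad/s): [2.57, 2.57, 3.14, 3.14, 3.14, 3.14].

### API

Orientations are given as a rotation vector (axis times angle).
In Python, from workcell import bot, vision gives the robot as it stands. The module is installed in compiled form; this text tells all that it offers.
- The arm moves only by the tool play_rows, never from a script. Its argument "moves" is a list that holds one entry, the list of rows, each a list of 7 numbers: the turn, a rotation vector about the tool's x, y, z as a fraction of full scale, then the shift along the tool's x, y, z as a fraction of full scale, then the finger opening in mm, from 0 to 85.4. In form: [[[ax, ay, az, x, y, z, jaw], ...]]. A call has 1 to 5 rows; each row shifts and turns the commanded pose from where the row before left it, along the tool's axes as they then stand; what a row does not reach is not made up. Full scale, the value 1, is 0.1 m for a shift and 0.5 rad for a turn. A row lasts 1/12 s, in which the tool goes at most 41.7 mm and 7.16 degrees, less where a joint would pass 70% of its speed; a pose out of reach is approached as far as the arm can. A call with a number of a shift or a turn outside -1 to 1 is refused whole. A call with a gripper value outside its range is refused whole. The fingers move at their own pace and stop on an object; "newtons" is the grip in N (left out, the last holds). Time passes only in rows, so rows that do not move let the fingers close. It gives the time, the measured TCP pose, the force, the opening and the grip force at its end, in the units of the state.
- bot.read_state(): the state, without advancing time (a new reading comes with each control period).
- vision.read_camera(name): name is "scene" or "top"; returns a dict with "image" (480x640x3 uint8, red, green, blue), "depth" (480x640 float32, m along the optical axis (not along the pixel's ray), 0 where there is no reading), "K" (3x3 intrinsics, pixels), "dist" ([k1, k2, p1, p2, k3] as OpenCV has them; the pictures are not rectified), "R" (3x3) and "t" (3): a world point X has camera coordinates R X + t. Camera axes: x right, y down, z forward; pixel columns grow to the right and rows downward; lengths in m; the calibration is good to about 2 mm. A picture is of the moment at which its call begins.
- bot.finish_job(): hands the job in; it is judged then, once.
The state is a dict: "time": time; "q": joint angles; "joint_vel": joint speeds; "joint_torque": joint torques, N m; "tool_pos": TCP position; "tcp_rot": TCP orientation; "wrist_force": force on the tool from outside, world axes, zero at the start; "torque": the same for the moment, N m; "width": opening from 0.0 (shut) to 1.0 (fully open); "grip_force": force on a finger pad.
Only numpy, scipy, OpenCV 4.12 (cv2) and the standard library are available. Lean on these libraries where they do the work, as an engineer would, in place of code of your own. Each camera call takes 0.05 s, during which the arm holds its last target. There are 200 camera calls.

### The job

The amber sample jar leans in the scanner's cradle with its code label turned away. Without taking the jar out of the cradle, turn it about its own axis until the label squarely faces the window of the white scanner block, let go of it, and then press the green read button fully down and release it. Leave the jar sitting fully down in the cradle, and leave the other things on the bench where they stand.

Things in the scene. Friction and masses are not known exactly. Their poses are not given: they have to be found in the camera images.
- station: scanner station, fixed; grey base, V-cradle, white scanner block. Its frame is tilted: z is the cradle's axis, leaning 35 degrees from vertical (towards the robot side), x away from the robot and upward, y level, towards the block. Origin: on the axis, on the foot plate under the jar, 70 mm above the bench. Cradle on the -x side, z 0 to 75 mm; lips 12 mm high at x = 36, y = -36
- window (a point): middle of the dark window with a red line on the white scanner block's face (station frame 0, 38, 55 mm). The block spans x -38 to 38, y 38 to 120, z to 145: 12 mm from the jar's lid and 15 higher, so fingers go in on the x and -x sides of the lid and swing only about 40 degrees either way before they meet the block
- jar: amber jar, loose, leaning in the cradle: 58 mm across to 87 mm height, white lid 52 mm across from 95 to 130 mm (tight: they turn together). Origin at the centre of its underside, z along its axis, x towards its label, a white patch with black bars on one side; a red line on the lid (middle to rim and down the side) points the same way. 0.25 to 0.5 kg
- code (a point): middle of the code label on the jar's side, 29 mm from the jar's axis, 50 mm above its underside
- lid_grip (a point): point on the jar's axis at a good height for gripping the lid, 118 mm above the jar's underside, 12 mm below the lid's top
- read (a joint): travel of the green read button, m: 0 up, 0.006 fully down; it springs back; about 5 N at the bottom. It is pressed along the station's -z (tilted 35 degrees)
- read_top (a point): centre of the top of the green read button (30 mm across) in its black housing, on the scanner block's sloping top, 85 mm from the cradle's axis along station y
- spare_jar: bystander: amber jar with a blue lid, 58 mm across, 130 mm tall, standing; origin at the centre of its underside
- wash_bottle: bystander: white plastic bottle with a blue cap, 60 mm across, 150 mm tall, standing; origin under its centre
- beaker: bystander: open glass beaker, 76 mm across, 100 mm tall; origin under its centre
- flask: bystander: green glass conical flask, 84 mm across the foot, 125 mm tall; origin under its centre
- tablet0: bystander: brown pressed sample tablet lying flat, 95 x 65 x 18 mm (x, y, z); origin at the centre of its underside
- tablet1: bystander: a second brown tablet of the same size, lying flat
- scraper: bystander: lying scraper with a yellow handle, about 165 mm long along its x, 26 mm wide, 18 mm high; origin on its underside
Not all that is in view belongs to the job. What is shaped like the jar but yellow is not meant.

How it is judged:
By the outcome, as a careful person would: the job done as asked, in the order asked, and still so for the second after the job is handed in, with the robot touching nothing.
It also fails if it takes over 48 s, if anything falls off the work surface, if the arm or the gripper's body presses on something with over 40 N, if the wrist force passes 120 N, or if a joint passes its speed limit or range.

## Working session

There is one attempt and no reset: what is moved stays moved. The work goes in short steps, Python scripts to look and compute and a tool call to move; the robot and the scene stay as the last step left them, time stands still between calls to the robot, and variables do not carry over. Pictures are saved under pics/ and viewed, at most 10 in all, crops included, and the job is handed in when it is done.

Besides the shell and the picture viewer there is one more tool, called after "Call:" in YAML: its name, and indented under it one key for each argument. play_rows: Moves the arm, as the interface text tells. Its arguments: {"type":"object","properties":{"moves":{"type":"array","items":{"type":"array","items":{"type":"array","items":{"type":"number"}}}},"newtons":{"type":"number"}},"required":["moves"]}

```bash
mkdir -p pics; python3 - <<'E'
from workcell import bot, vision
import cv2,numpy as np,pickle
for n in("scene","top"):
    c=vision.read_camera(n); pickle.dump(c,open(n+"0.pkl","wb"))
    cv2.imwrite(f"pics/{n}0.png",c["image"][:,:,::-1]); print(n,c["K"].tolist(),c["dist"],np.round(-c["R"].T@c["t"],3),np.round(c["R"],2).tolist())
s=bot.read_state();print({k:np.round(v,3).tolist() for k,v in s.items()})
E
```

```text
scene [[482.6890858893139, 0.0, 328.4206403370732], [0.0, 482.6890858893139, 236.32421185937415], [0.0, 0.0, 1.0]] [-0.0631112  0.         0.         0.         0.       ] [ 1.049 -0.238  0.922] [[0.43, 0.9, 0.0], [0.72, -0.34, -0.6], [-0.55, 0.26, -0.8]]
top [[575.1121395980284, 0.0, 319.95572683367755], [0.0, 575.1121395980284, 246.1942277294309], [0.0, 0.0, 1.0]] [-0.10493111  0.          0.          0.          0.        ] [0.341 0.024 1.594] [[-0.02, -1.0, -0.01], [-0.99, 0.02, -0.11], [0.11, 0.01, -0.99]]
{'time': 0.1, 'q': [-1.145, 0.265, 1.605, 0.0, 1.274, -0.037], 'joint_vel': [-0.001, -0.0, -0.002, -0.0, -0.0, 0.001], 'joint_torque': [0.0, -51.671, -36.859, -0.0, 0.006, -0.0], 'tool_pos': [0.301, -0.603, 0.23], 'tcp_rot': [-3.056, -0.72, 0.001], 'wrist_force': [-0.514, -0.562, -0.067], 'torque': [0.005, -0.006, -0.029], 'grip_force': 0.0, 'width': 1.002}
```

View pics/scene0.png

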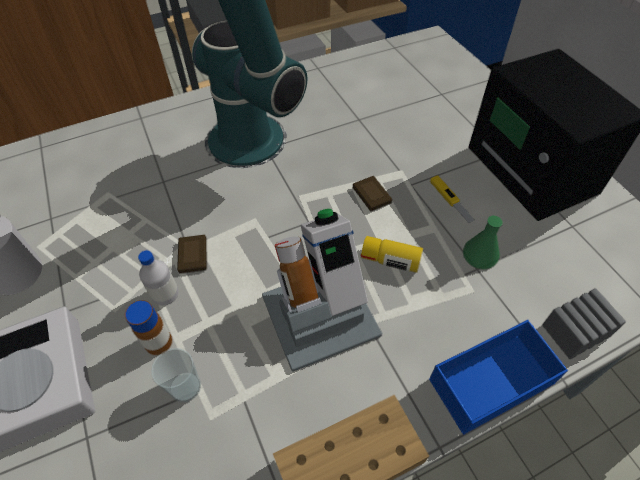

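View pics/top0.png

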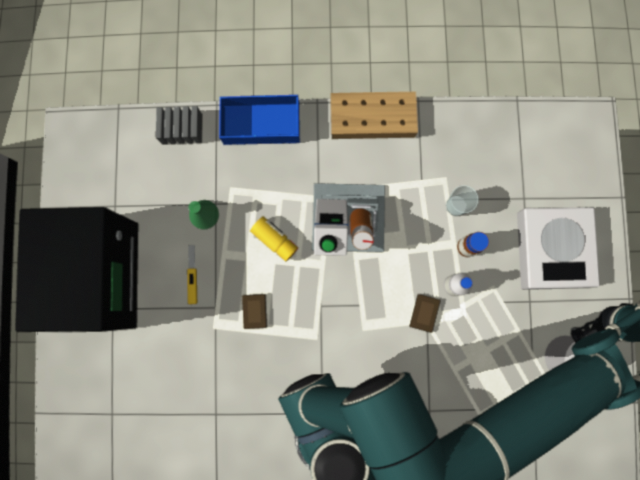

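Candidates: the amber jar with white lid in the cradle (scene 295,270; top 362,230); the spare jar with a blue lid (scene 148,325; top 475,243); the yellow jar-like item (scene 393,253; top 273,238). I choose the one in the cradle and check it in a close crop.

```bash
python3 - <<'E'
import cv2,numpy as np,pickle
a=pickle.load(open("scene0.pkl","rb"))["image"];b=pickle.load(open("top0.pkl","rb"))["image"]
A=cv2.resize(a[200:350,255:385],None,fx=3,fy=3,interpolation=2);B=cv2.resize(b[175:265,305:393],None,fx=4.5,fy=5,interpolation=2)
B=cv2.resize(b[175:265,305:395],(450,450),interpolation=2)[:, :400]
cv2.imwrite("pics/crop0.png",np.hstack([A,B])[:,:,::-1]);print(A.shape,B.shape)
E
```

```text
(450, 390, 3) (450, 400, 3)
```

View pics/crop0.png

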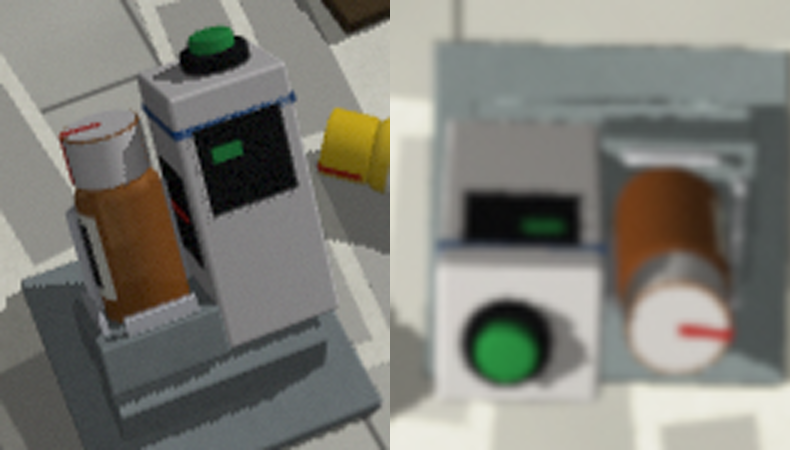

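The crop shows the amber jar with its white lid in the cradle. Its red line points away from the block (top view about 369,241) and its label is on the far side. The green button is at top (327,244) and scene (325,214). Next I measure the points.

```bash
cat > h.py <<'E'
import cv2,numpy as np
def cloud(c,m):
    v,u=np.nonzero(m&(c["depth"]>0)); z=c["depth"][v,u]
    n=cv2.undistortPoints(np.c_[u,v].astype(float)[:,None],c["K"],c["dist"])[:,0]
    return (np.c_[n,np.ones(len(n))]*z[:,None]-c["t"])@c["R"], np.c_[u,v]
def hsv(c): return cv2.cvtColor(c["image"],cv2.COLOR_RGB2HSV)
def box(c,x0,x1,y0,y1):
    m=np.zeros(c["depth"].shape,bool); m[y0:y1,x0:x1]=1; return m
def tri(C,U):
    A=np.zeros((3,3));b=np.zeros(3);r=[]
    for c,u in zip(C,U):
        n=cv2.undistortPoints(np.array([[u]],float),c["K"],c["dist"])[0,0]
        d=c["R"].T@np.r_[n,1];d/=np.linalg.norm(d);o=-c["R"].T@c["t"];P=np.eye(3)-np.outer(d,d);A+=P;b+=P@o;r.append((P,o))
    X=np.linalg.solve(A,b);return X,[np.linalg.norm(P@(X-o)) for P,o in r]
def plane(P):
    m=np.median(P,0);s=np.ones(len(P),bool)
    for _ in range(6):
        m=P[s].mean(0);n=np.linalg.svd(P[s]-m)[2][2];n*=np.sign(n[2]);s=abs((P-m)@n)<.004
    return m,n,s
E
python3 - <<'E'
from h import *
import pickle
S,T=[pickle.load(open(n+"0.pkl","rb")) for n in("scene","top")]
g=[]
for c,bx,lb in((S,(305,350,200,225),(270,305,230,266)),(T,(312,345,228,260),(346,378,226,255))):
    H=hsv(c);m=box(c,*bx)&(abs(H[...,0].astype(int)-65)<20)&(H[...,1]>120)&(H[...,2]>40)
    P,uv=cloud(c,m);m0,n,s=plane(P);print("button",len(P),s.sum(),m0.round(4),n.round(3),uv[s].mean(0));g.append(uv[s].mean(0))
    m=box(c,*lb)&(H[...,2]>90)&((H[...,1]<60)|(H[...,0]<5)|(H[...,0]>174));P,uv=cloud(c,m)
    P=P[P[:,2]>.13]; 
    h=P@np.r_[-.574,0,.819]; print(len(P),np.percentile(h,[5,25,50,75,95]).round(4))
    P=P[h>np.percentile(h,95)-.008];m0,n,s=plane(P);Q=P[s];print("lid",len(Q),m0.round(4),n.round(3),((Q.min(0)+Q.max(0))/2).round(4),np.ptp(Q,axis=0).round(3))
print(tri((S,T),g))
# block top (white sloping) and red line
H=hsv(T);m=box(T,313,346,225,258)&(H[...,1]<50)&(H[...,2]>150);P,_=cloud(T,m);m0,n,s=plane(P);print("blocktop",s.sum(),m0.round(4),n.round(3))
for c,lb in((S,(270,305,230,266)),(T,(346,378,226,255))):
    H=hsv(c);m=box(c,*lb)&((H[...,0]<6)|(H[...,0]>172))&(H[...,1]>110);P,uv=cloud(c,m);print("red",len(P));print(np.c_[uv,P.round(3)][::3].tolist())
# base plate in top
H=hsv(T);m=box(T,305,395,178,262)&(H[...,1]>20)&(H[...,0]>80)&(H[...,0]<110);P,_=cloud(T,m);P=P[P[:,2]<.03]
print(len(P),cv2.minAreaRect((P[:,:2]*1000).astype(np.float32)))
E
```

```text
button 112 87 [0.5051 0.0132 0.209 ] [-0.395 -0.075  0.916] [324.54022989 212.65517241]
506 [-0.1814 -0.172  -0.1603 -0.1512 -0.1499]
lid 216 [ 0.5201 -0.0715  0.1793] [-0.508  0.015  0.861] [ 0.5183 -0.0698  0.1774] [0.046 0.048 0.028]
button 135 88 [0.4997 0.0169 0.2069] [-0.615  0.111  0.78 ] [327.14772727 245.51136364]
425 [-0.1737 -0.1542 -0.1512 -0.1485 -0.1412]
lid 104 [ 0.5136 -0.0655  0.1813] [-0.573 -0.092  0.815] [ 0.5134 -0.0622  0.185 ] [0.057 0.065 0.045]
(array([0.49994299, 0.01629399, 0.20203262]), [np.float64(0.0007331244300310943), np.float64(0.000733124430031131)])
blocktop 93 [0.5098 0.0189 0.1114] [-0.963  0.23   0.138]
red 24
[[285.0, 241.0, 0.509, -0.074, 0.173], [284.0, 242.0, 0.513, -0.077, 0.176], [279.0, 243.0, 0.51, -0.086, 0.175], [275.0, 244.0, 0.504, -0.093, 0.167], [278.0, 244.0, 0.512, -0.089, 0.175], [276.0, 249.0, 0.516, -0.096, 0.168], [277.0, 253.0, 0.523, -0.097, 0.164], [278.0, 257.0, 0.527, -0.097, 0.156]]
red 15
[[364.0, 240.0, 0.515, -0.075, 0.177], [365.0, 241.0, 0.512, -0.077, 0.179], [368.0, 241.0, 0.512, -0.084, 0.18], [371.0, 241.0, 0.513, -0.092, 0.176], [370.0, 242.0, 0.511, -0.09, 0.172]]
71 ((627.9022216796875, -96.14041137695312), (222.13580322265625, 103.2430419921875), 39.1425895690918)
```

```bash
cat >> h.py <<'E'
def cast(c,uv,p0,n):
    k=cv2.undistortPoints(np.asarray(uv,float).reshape(-1,1,2),c["K"],c["dist"])[:,0]
    d=np.c_[k,np.ones(len(k))]@c["R"];o=-c["R"].T@c["t"]
    return o+d*(((p0-o)@n)/(d@n))[:,None]
E
python3 - <<'E'
from h import *
import pickle
S,T=[pickle.load(open(n+"0.pkl","rb")) for n in("scene","top")]
zs=np.r_[-.5736,0,.8192];p0=np.r_[.515,-.068,.1765];ex=np.r_[.8192,0,.5736]
for c,lb in((S,(270,305,230,266)),(T,(346,378,226,257))):
    H=hsv(c);m=box(c,*lb)
    v=H[...,2][m];th,_=cv2.threshold(v.reshape(-1,1),0,255,cv2.THRESH_OTSU);print("otsu",th,np.percentile(v,[10,50,90]))
    sub=c["image"][lb[2]:lb[3],lb[0]:lb[1]].astype(int)
    print("\n".join(" ".join("%3d"%x for x in r) for r in sub[::2,::2,1]))
# blue stripe
for c,bx,hz in((T,(310,346,215,240),.165),):
    H=hsv(c);m=box(c,*bx)&(H[...,0]>100)&(H[...,0]<130)&(H[...,1]>70)&(H[...,2]>50);v,u=np.nonzero(m)
    for h in(.15,.165):
        W=cast(c,np.c_[u,v],np.r_[0,0,h],np.r_[0,0,1.]);f=np.polyfit(W[:,1],W[:,0],1);print("stripe",len(u),f,W[:,1].min(),W[:,1].max())
# base far edge: strong gradient per column
G=cv2.Sobel(cv2.cvtColor(T["image"],cv2.COLOR_RGB2GRAY),cv2.CV_32F,0,1,ksize=3)
us=np.arange(318,382);vs=[]
for u in us:
    k=np.abs(G[178:192,u]);vs.append(178+np.argmax(k))
W=cast(T,np.c_[us,vs],np.r_[0,0,.012],np.r_[0,0,1.]);f=np.polyfit(W[:,1],W[:,0],1);print("far edge",f,vs)
G=cv2.Sobel(cv2.cvtColor(T["image"],cv2.COLOR_RGB2GRAY),cv2.CV_32F,1,0,ksize=3)
for a,b in((308,320),(378,390)):
    V=np.arange(188,236);U=[a+np.argmax(np.abs(G[v,a:b])) for v in V]
    W=cast(T,np.c_[U,V],np.r_[0,0,.012],np.r_[0,0,1.]);print("side",np.polyfit(W[:,0],W[:,1],1),U)
E
```

```text
otsu 124.0 [ 88. 134. 158.]
155 155 155 154 154 155 150 139 101 108 138 157 156 156 158 153  75  72
153 155 155 151 142 111 104 130 158 155 157 157 158 157 157 156  95  72
153 145 124 101 121 153 156 157 157 159 160 158 155 157 156 156  96  74
101 110 147 155 155 156 158 157 159 156 157 152 150 154 136 151 104  49
155 154 157 158 155 158 157 150 144 143 146 143 143 141 144  76 156  46
167 153 156 156 156 150 143 143 132 135 144 142 143 144 137  63 154 114
189 156 155 130 135 131  79  54  96 142 144 145 144 137  87  97 114 138
195 186 149  53  69  98 143 145 143 143 135 134  81 157 155  86  82 156
191 193 136  62 122 121 122 111  90  72  87 130 138 150 145  87  75 158
193 192 188  75  76  87  86 103 102 104 116 126 138 146  93  89  73 154
162 190 189  49  86  94  99 101 102 104 115 125 135  98  96  90  82 111
142 187 191 109  87  90  96 100 104 104 115 123 133  99  95  93  83  82
142 143 191 185  82  91  96 101 102 104 109 123 131 107  96  91  84  77
142 139 163 190  48  90  95  98 103 103 106 119 128 109  94  91  86  70
142 142 141 185  69  87  96  98 103 102 107 115 127 109  98  91 
[... 1343 characters left out ...]
<module>
  File "h.py", line 21, in cast
    k=cv2.undistortPoints(np.asarray(uv,float).reshape(-1,1,2),c["K"],c["dist"])[:,0]
      ~~~~~~~~~~~~~~~~~~~^^^^^^^^^^^^^^^^^^^^^^^^^^^^^^^^^^^^^^^^^^^^^^^^^^^^^^^
cv2.error: OpenCV(4.12.0) /io/opencv/modules/calib3d/src/undistort.dispatch.cpp:347: error: (-215:Assertion failed) CV_IS_MAT(_src) && CV_IS_MAT(_dst) && (_src->rows == 1 || _src->cols == 1) && (_dst->rows == 1 || _dst->cols == 1) && _src->cols + _src->rows - 1 == _dst->rows + _dst->cols - 1 && (CV_MAT_TYPE(_src->type) == CV_32FC2 || CV_MAT_TYPE(_src->type) == CV_64FC2) && (CV_MAT_TYPE(_dst->type) == CV_32FC2 || CV_MAT_TYPE(_dst->type) == CV_64FC2) in function 'cvUndistortPointsInternal'
```

```bash
python3 - <<'E'
from h import *
import pickle
S,T=[pickle.load(open(n+"0.pkl","rb")) for n in("scene","top")]
zs=np.r_[-.5736,0,.8192];p0=np.r_[.515,-.068,.1765];ex=np.r_[.8192,0,.5736]
I=T["image"][...,1];m=(box(T,353,378,231,251)&(I>160)).astype(np.uint8)
_,L,st,_=cv2.connectedComponentsWithStats(m);k=1+np.argmax(st[1:,4]);v,u=np.nonzero(L==k)
hull=cv2.convexHull(np.c_[u,v].astype(np.float32))[:,0]
W=cast(T,hull,p0,zs);q=np.c_[(W-p0)@ex,W[:,1]-p0[1]];print("lid circle",cv2.fitEllipse((q*1000).astype(np.float32)),st[k])
e=cv2.fitEllipse((q*1000).astype(np.float32))[0];print("centre",p0+ex*e[0]/1000+np.r_[0,e[1]/1000,0])
b=T["image"].astype(int);d=b[...,2]-b[...,0]
v,u=np.nonzero(box(T,310,346,215,240)&(d>40));print("stripe px",len(u),u.min(),u.max(),v.min(),v.max())
if len(u)>5:
    W=cast(T,np.c_[u,v],np.r_[0,0,.16],np.r_[0,0,1.]);print(np.polyfit(W[:,1],W[:,0],1))
g=cv2.cvtColor(T["image"],cv2.COLOR_RGB2GRAY);G=cv2.Sobel(g,cv2.CV_32F,0,1)
us=np.arange(318,382)
def sub(a): 
    a=np.abs(a);i=np.argmax(a);s=slice(max(i-1,0),i+2);return (a[s]*np.arange(s.start,min(s.stop,len(a)))).sum()/a[s].sum()
vs=np.array([178+sub(G[178:192,x]) for x in us]);print(vs.round(1)[::6])
W=cast(T,np.c_[us,vs],np.r_[0,0,.012],np.r_[0,0,1.]);print("far",np.polyfit(W[:,1],W[:,0],1))
G=cv2.Sobel(g,cv2.CV_32F,1,0);V=np.arange(188,228)
for a in(308,378):
    U=np.array([a+sub(G[x,a:a+12]) for x in V]);W=cast(T,np.c_[U,V],np.r_[0,0,.012],np.r_[0,0,1.]);print("side",np.polyfit(W[:,0],W[:,1],1),U.round(1)[::6])
# block near top edge row
us=np.arange(316,342);G=cv2.Sobel(g,cv2.CV_32F,0,1);vs=np.array([250+sub(G[250:260,x]) for x in us]);W=cast(T,np.c_[us,vs],np.r_[0,0,.167],np.r_[0,0,1.]);print("blk",np.polyfit(W[:,1],W[:,0],1),vs.round(1)[::4])
for c,lb in((T,(346,378,226,255)),):
    a=c["image"].astype(int);m=box(c,*lb)&(a[...,0]-a[...,1]>60)&(a[...,0]-a[...,2]>90);v,u=np.nonzero(m);s=(v>234)&(v<246);W=cast(c,np.c_[u,v][s],p0,zs);print(np.c_[u[s],v[s],((W-p0)@ex*1000).round(1),((W-p0)[:,1]*1000).round(1),a[v[s],u[s]]].tolist())
E
```

```text
lid circle ((-0.7337925434112549, -2.053204298019409), (46.28019714355469, 48.84080123901367), 106.63310241699219) [353 232  19  18 238]
centre [ 0.51439888 -0.0700532   0.1760791 ]Traceback (most recent call last):
  File "<stdin>", line 11, in <module>
    return umr_minimum(a, axis, None, out, keepdims, initial, where)
ValueError: zero-size array to reduction operation minimum which has no identity
```

```bash
python3 - <<'E'
from h import *
import pickle
S,T=[pickle.load(open(n+"0.pkl","rb")) for n in("scene","top")]
zs=np.r_[-.5736,0,.8192];p0=np.r_[.5144,-.070,.1765];ex=np.r_[.8192,0,.5736]
g=cv2.cvtColor(T["image"],cv2.COLOR_RGB2GRAY);G=cv2.Sobel(g,cv2.CV_32F,0,1)
def sub(a): 
    a=np.abs(a);i=np.argmax(a);s=np.arange(max(i-1,0),min(i+2,len(a)));return (a[s]*s).sum()/a[s].sum()
def fit(nm,x,y,swap,h):
    W=cast(T,np.c_[y,x] if swap else np.c_[x,y],np.r_[0,0,h],np.r_[0,0,1.]);a,b=(W[:,0],W[:,1]) if swap else (W[:,1],W[:,0])
    f=np.polyfit(a,b,1);r=b-np.polyval(f,a);s=abs(r)<.003;f=np.polyfit(a[s],b[s],1);print(nm,f.round(4),s.sum(),len(s),y.round(1)[::6])
us=np.arange(318,382);fit("far",us,np.array([178+sub(G[178:192,x]) for x in us]),0,.012)
us=np.arange(316,342);fit("blkstripe",us,np.array([218+sub(G[218:230,x]) for x in us]),0,.15)
fit("blknear",us,np.array([249+sub(G[249:260,x]) for x in us]),0,.167)
G=cv2.Sobel(g,cv2.CV_32F,1,0);V=np.arange(188,226)
for a in(308,378): fit("side",V,np.array([a+sub(G[x,a:a+12]) for x in V]),1,.012)
a=T["image"].astype(int);m=box(T,355,378,235,247)&(a[...,0]-a[...,1]>40)&(a[...,0]-a[...,2]>25);v,u=np.nonzero(m);W=cast(T,np.c_[u,v],p0,zs);print(np.c_[u,v,((W-p0)@ex*1000).round(1),((W-p0)[:,1]*1000).round(1)].tolist())
E
```

```text
far [0.0467 0.699 ] 64 64 [182.1 182.2 182.8 183.1 183.3 183.2 183.2 183.2 183.9 183.8 184.2]
blkstripe [0.0244 0.5609] 23 26 [227.1 223.9 223.9 224.  224. ]
blknear [-0.1492  0.4904] 16 26 [258.6 250.  252.  251.  249.5]
side [-0.025   0.0692] 13 38 [313.2 313.2 313.1 312.7 312.2 318.6 313. ]
side [-0.0418 -0.1203] 13 38 [388.2 388.5 384.8 378.2 384.8 384.8 384.9]
[[363.0, 240.0, 1.1, -2.4], [364.0, 240.0, 1.0, -4.9], [365.0, 240.0, 1.0, -7.3], [366.0, 240.0, 0.9, -9.8], [367.0, 240.0, 0.9, -12.3], [368.0, 240.0, 0.8, -14.8], [369.0, 240.0, 0.8, -17.3], [372.0, 240.0, 0.6, -24.7], [363.0, 241.0, -1.7, -2.4], [364.0, 241.0, -1.8, -4.9], [365.0, 241.0, -1.8, -7.4], [366.0, 241.0, -1.9, -9.9], [367.0, 241.0, -1.9, -12.4], [368.0, 241.0, -2.0, -14.9], [369.0, 241.0, -2.0, -17.3], [370.0, 241.0, -2.1, -19.8], [371.0, 241.0, -2.1, -22.3], [372.0, 241.0, -2.2, -24.8], [373.0, 241.0, -2.2, -27.3], [364.0, 242.0, -4.6, -5.0], [365.0, 242.0, -4.7, -7.4], [366.0, 242.0, -4.7, -9.9], [367.0, 242.0, -4.8, -12.4], [368.0, 242.0, -4.8, -14.9], [369.0, 242.0, -4.9, -17.4], [370.0, 242.0, -4.9, -19.9], [371.0, 242.0, -5.0, -22.4], [372.0, 242.0, -5.0, -24.9], [373.0, 242.0, -5.1, -27.4], [371.0, 243.0, -7.8, -22.5], [372.0, 243.0, -7.8, -24.9]]
```

```bash
cat > plan.py <<'E'
import sys,numpy as np
from scipy.spatial.transform import Rotation as R
from workcell import bot
ps=-.044;c,s=np.cos(ps),np.sin(ps);a=np.radians(35);C,Sn=np.cos(a),np.sin(a)
X=np.r_[C*c,C*s,Sn];Y=np.r_[-s,c,0];Z=np.r_[-Sn*c,-Sn*s,C]
O=np.r_[.5144,-.0700,.1765]-.13*Z
M=np.c_[X,Y,Z]
def target(x,y,z,phi):
    p=np.radians(phi);ty=np.cos(p)*X+np.sin(p)*Y;tz=-Z
    return O+M@np.r_[x,y,z],R.from_matrix(np.c_[np.cross(ty,tz),ty,tz])
def info():
    st=bot.read_state();P=st["tool_pos"];Q=R.from_rotvec(st["tcp_rot"]);b=M.T@Q.as_matrix()
    print("t",round(st["time"],2),"q",np.round(st["q"],2),"F",np.round(st["wrist_force"],1),"w",round(st["width"]*85.4,1),"grip",round(st["grip_force"],1))
    print("TCP station mm",(M.T@(P-O)*1000).round(1),"phi",np.degrees(np.arctan2(b[1,1],b[0,1])).round(2),"tilt",np.degrees(np.arccos(min(1,-b[2,2]))).round(2),"world",P.round(3));return P,Q
if __name__=="__main__":
    P,Q=info()
    if len(sys.argv)>1:
        x,y,z,phi=map(float,sys.argv[1:5]);tp,tq=target(x/1e3,y/1e3,z/1e3,phi)
        d=Q.inv().apply(tp-P)/.1;w=(Q.inv()*tq).as_rotvec()/.5
        print("shift now",d.round(3),"rows",np.ceil(np.abs(d).max()/.35),"| turn",w.round(3),"rows",np.ceil(np.linalg.norm(w)/.22),"| shift after turn",(tq.inv().apply(tp-P)/.1).round(3))
E
python3 plan.py 0 0 260 29; python3 -c "
from plan import *
for z in (.26,.099):print(target(0,0,z,0)[0])"
```

```text
t 0.1 q [-1.14  0.26  1.61  0.    1.27 -0.04] F [-0.5 -0.6 -0.1] w 85.6 grip 0.0
TCP station mm [-124.6 -542.3  282.7] phi -65.61 tilt 35.05 world [ 0.301 -0.603  0.23 ]
shift now [ 3.638 -4.183 -0.52 ] rows 12.0 | turn [-1.304  0.369 -3.034] rows 16.0 | shift after turn [4.138 3.719 0.227]
[ 0.43990723 -0.0667202   0.28298977]
[ 0.53216366 -0.07078211  0.15110629]
```

Call:
play_rows:
  moves:
    - [[0,0,0,0.28,-0.322,-0.04,74],[0,0,0,0.28,-0.322,-0.04,74],[0,0,0,0.28,-0.322,-0.04,74],[0,0,0,0.28,-0.322,-0.04,74],[0,0,0,0.28,-0.322,-0.04,74]]

```text
time: 0.52
tool_pos: [0.353, -0.4011, 0.2501]
tcp_rot: [-3.057, -0.719, 0.001]
wrist_force: [0.4, -0.4, 1.0]
width: 0.868
grip_force: 0.0
```

Call:
play_rows:
  moves:
    - [[0,0,0,0.28,-0.322,-0.04,74],[0,0,0,0.28,-0.322,-0.04,74],[0,0,0,0.28,-0.322,-0.04,74],[0,0,0,0.28,-0.322,-0.04,74],[0,0,0,0.28,-0.322,-0.04,74]]

```text
time: 0.93
tool_pos: [0.4048, -0.2003, 0.27]
tcp_rot: [-3.058, -0.719, 0.0]
wrist_force: [1.3, -0.0, -0.3]
width: 0.869
grip_force: 0.0
```

Call:
play_rows:
  moves:
    - [[0,0,0,0.28,-0.322,-0.04,74],[0,0,0,0.28,-0.322,-0.04,74],[0,0,0,0.28,-0.322,-0.04,74],[0,0,0,0,0,0,74]]

```text
time: 1.27
tool_pos: [0.4376, -0.0752, 0.2825]
tcp_rot: [-3.052, -0.731, -0.004]
wrist_force: [0.2, -0.7, 0.2]
width: 0.866
grip_force: 0.0
```

```bash
python3 plan.py 0 0 260 29
```

```text
t 1.27 q [-0.23 -0.22  2.    0.    1.36  0.87] F [ 0.2 -0.7  0.2] w 74.0 grip 0.0
TCP station mm [ -1.9  -8.6 260.7] phi -65.23 tilt 34.89 world [ 0.438 -0.075  0.283]
shift now [ 0.059 -0.065 -0.004] rows 1.0 | turn [-1.299  0.358 -3.022] rows 16.0 | shift after turn [0.066 0.058 0.007]
```

Call:
play_rows:
  moves:
    - [[-0.081,0.022,-0.189,0,0,0,74],[-0.081,0.022,-0.189,0,0,0,74],[-0.081,0.022,-0.189,0,0,0,74],[-0.081,0.022,-0.189,0,0,0,74],[-0.081,0.022,-0.189,0,0,0,74]]

```text
time: 1.68
tool_pos: [0.436, -0.082, 0.2814]
tcp_rot: [2.632, 1.341, 0.147]
wrist_force: [-0.3, 0.2, -0.9]
width: 0.868
grip_force: 0.0
```

Call:
play_rows:
  moves:
    - [[-0.081,0.022,-0.189,0,0,0,74],[-0.081,0.022,-0.189,0,0,0,74],[-0.081,0.022,-0.189,0,0,0,74],[-0.081,0.022,-0.189,0,0,0,74],[-0.081,0.022,-0.189,0,0,0,74]]

```text
time: 2.1
tool_pos: [0.4359, -0.082, 0.2813]
tcp_rot: [2.097, 1.814, 0.27]
wrist_force: [0.2, 0.0, 0.4]
width: 0.865
grip_force: 0.0
```

Call:
play_rows:
  moves:
    - [[-0.081,0.022,-0.189,0,0,0,74],[-0.081,0.022,-0.189,0,0,0,74],[-0.081,0.022,-0.189,0,0,0,74],[-0.081,0.022,-0.189,0,0,0,74],[-0.081,0.022,-0.189,0,0,0,74]]

```text
time: 2.52
tool_pos: [0.4358, -0.0818, 0.2812]
tcp_rot: [1.486, 2.145, 0.368]
wrist_force: [-0.5, -0.0, -0.2]
width: 0.868
grip_force: 0.0
```

Call:
play_rows:
  moves:
    - [[-0.081,0.022,-0.189,0,0,0,74],[0,0,0,0,0,0,74]]

```text
time: 2.68
tool_pos: [0.4348, -0.0827, 0.2802]
tcp_rot: [1.369, 2.191, 0.383]
wrist_force: [-0.3, -0.3, 0.1]
width: 0.865
grip_force: 0.0
```

```bash
python3 plan.py 0 0 160 29
```

```text
t 2.68 q [-0.39 -0.66  2.39  0.24  0.85 -0.95] F [-0.3 -0.3  0.1] w 73.9 grip 0.0
TCP station mm [ -5.2 -16.2 260.2] phi 28.72 tilt 0.72 world [ 0.435 -0.083  0.28 ]
shift now [0.123 0.134 1.   ] rows 3.0 | turn [-0.022  0.013 -0.01 ] rows 1.0 | shift after turn [0.116 0.124 1.002]
```

Call:
play_rows:
  moves:
    - [[-0.022,0.013,-0.01,0.06,0.065,0,74],[0,0,0,0.06,0.065,0.2,74],[0,0,0,0,0,0.3,74],[0,0,0,0,0,0.3,74],[0,0,0,0,0,0,74]]

```text
time: 3.1
tool_pos: [0.4866, -0.0654, 0.2133]
tcp_rot: [1.366, 2.2, 0.398]
wrist_force: [-1.2, 0.6, -0.9]
width: 0.874
grip_force: 0.0
```

```bash
python3 plan.py 0 0 101 29; python3 - <<'E'
from workcell import vision
import cv2,numpy as np
a=vision.read_camera("scene")["image"][170:320,240:400];b=vision.read_camera("top")["image"][175:295,290:400]
cv2.imwrite("pics/pre.png",np.hstack([cv2.resize(a,(400,375)),cv2.resize(b,(344,375))])[:,:,::-1])
E
```

```text
t 3.1 q [-0.28 -0.47  2.42  0.24  0.62 -0.89] F [-1.2  0.6 -0.9] w 74.6 grip 0.0
TCP station mm [ -1.8   3.3 176.2] phi 28.8 tilt 0.54 world [ 0.487 -0.065  0.213]
shift now [-0.044  0.004  0.752] rows 3.0 | turn [-0.012 -0.015 -0.007] rows 1.0 | shift after turn [-0.038 -0.     0.752]
```

View pics/pre.png

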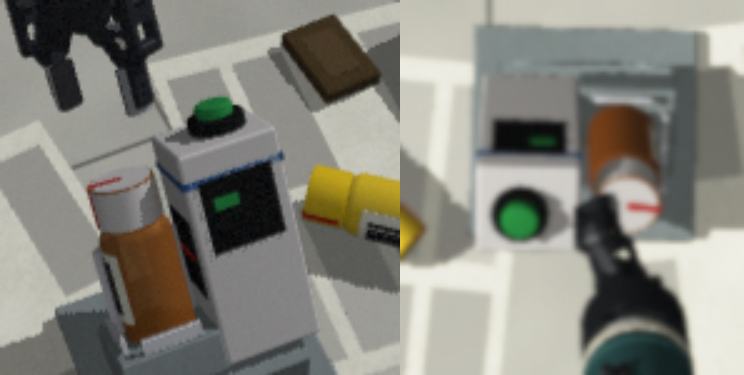

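Both views show the fingers centred over the lid: tips at (75,100) and (140,105) in the scene half, lid top at (120,175). No contact with the block. Descending.

Call:
play_rows:
  moves:
    - [[-0.012,-0.015,-0.007,-0.04,0,0.15,74],[0,0,0,0,0,0.2,74],[0,0,0,0,0,0.2,74],[0,0,0,0,0,0,74],[0,0,0,0,0,0,74]]

```text
time: 3.62
tool_pos: [0.5211, -0.072, 0.1766]
tcp_rot: [1.351, 2.186, 0.399]
wrist_force: [-0.4, 0.1, 0.7]
width: 0.87
grip_force: 0.0
```

```bash
python3 plan.py 0 0 101 29
```

```text
t 3.62 q [-0.27 -0.34  2.42  0.28  0.47 -0.95] F [-0.4  0.1  0.7] w 74.3 grip 0.0
TCP station mm [  5.6  -1.7 126.2] phi 29.11 tilt 0.59 world [ 0.521 -0.072  0.177]
shift now [ 0.044 -0.042  0.252] rows 1.0 | turn [0.015 0.014 0.004] rows 1.0 | shift after turn [ 0.042 -0.04   0.252]
```

Call:
play_rows:
  moves:
    - [[0.01,0.01,0,0.042,-0.041,0.12,74],[0,0,0,0,0,0.12,74],[0,0,0,0,0,0,74]]

```text
time: 3.87
tool_pos: [0.5305, -0.071, 0.1537]
tcp_rot: [1.354, 2.192, 0.398]
wrist_force: [-0.7, 0.5, -0.6]
width: 0.86
grip_force: 0.0
```

```bash
python3 plan.py 0 0 101 29
```

```text
t 3.87 q [-0.26 -0.28  2.42  0.31  0.42 -0.97] F [-0.7  0.5 -0.6] w 73.4 grip 0.0
TCP station mm [ 1.000e-01 -3.000e-01  1.021e+02] phi 29.12 tilt 0.23 world [ 0.53  -0.071  0.154]
shift now [0.003 0.    0.011] rows 1.0 | turn [0.006 0.005 0.004] rows 1.0 | shift after turn [0.003 0.    0.011]
```

Call:
play_rows:
  moves:
    - [[0,0,0,0,0,0,46],[0,0,0,0,0,0,46],[0,0,0,0,0,0,46],[0,0,0,0,0,0,46],[0,0,0,0,0,0,46]]
  newtons: 30

```text
time: 4.28
tool_pos: [0.5307, -0.0714, 0.155]
tcp_rot: [1.352, 2.19, 0.398]
wrist_force: [-5.7, -0.0, 6.2]
width: 0.598
grip_force: 30.2
```

Call:
play_rows:
  moves:
    - [[0,0,0.2,0,0,0,46],[0,0,0.2,0,0,0,46],[0,0,0.2,0,0,0,46],[0,0,0.2,0,0,0,46],[0,0,0.2,0,0,0,46]]

```text
time: 4.7
tool_pos: [0.5306, -0.0713, 0.1549]
tcp_rot: [1.9, 1.826, 0.577]
wrist_force: [-6.1, 0.3, 6.3]
width: 0.601
grip_force: 30.4
```

```bash
python3 plan.py 0 0 101 -29
```

```text
t 4.7 q [-0.26 -0.28  2.42  0.31  0.42 -0.46] F [-6.1  0.3  6.3] w 51.3 grip 30.4
TCP station mm [  0.9  -0.6 103. ] phi 0.26 tilt 0.31 world [ 0.531 -0.071  0.155]
shift now [ 0.006 -0.009  0.02 ] rows 1.0 | turn [ 0.011 -0.     1.021] rows 5.0 | shift after turn [ 0.    -0.011  0.02 ]
```

Call:
play_rows:
  moves:
    - [[0,0,0.205,0,0,0,46],[0,0,0.205,0,0,0,46],[0,0,0.205,0,0,0,46],[0,0,0.205,0,0,0,46],[0,0,0.205,0,0,0,46]]

```text
time: 5.12
tool_pos: [0.5305, -0.0712, 0.1549]
tcp_rot: [2.377, 1.327, 0.736]
wrist_force: [-6.4, 0.5, 6.6]
width: 0.602
grip_force: 30.3
```

Call:
play_rows:
  moves:
    - [[0,0,0,0,0,0,46],[0,0,0,0,0,0,68],[0,0,0,0,0,0,68],[0,0,0,0,0,0,68],[0,0,0,0,0,0,68]]

```text
time: 5.53
tool_pos: [0.5304, -0.0712, 0.1533]
tcp_rot: [2.375, 1.333, 0.734]
wrist_force: [-0.1, -0.4, 0.1]
width: 0.795
grip_force: 0.0
```

```bash
python3 plan.py 0 0 102 29;  python3 - <<'E'
from workcell import vision
import cv2,numpy as np
a=vision.read_camera("scene")["image"][200:330,250:360];b=vision.read_camera("top")["image"][175:295,290:400]
cv2.imwrite("pics/s1.png",np.hstack([cv2.resize(a,(440,520),interpolation=2),cv2.resize(b,(344,520))])[:,:,::-1])
E
```

```text
t 5.53 q [-0.26 -0.28  2.42  0.31  0.41  0.04] F [-0.1 -0.4  0.1] w 67.9 grip 0.0
TCP station mm [ -0.2  -0.5 101.8] phi -28.86 tilt 0.23 world [ 0.53  -0.071  0.153]
shift now [ 0.005 -0.001 -0.002] rows 1.0 | turn [ 8.00e-03  2.00e-03 -2.02e+00] rows 10.0 | shift after turn [ 0.003  0.004 -0.002]
```

View pics/s1.png

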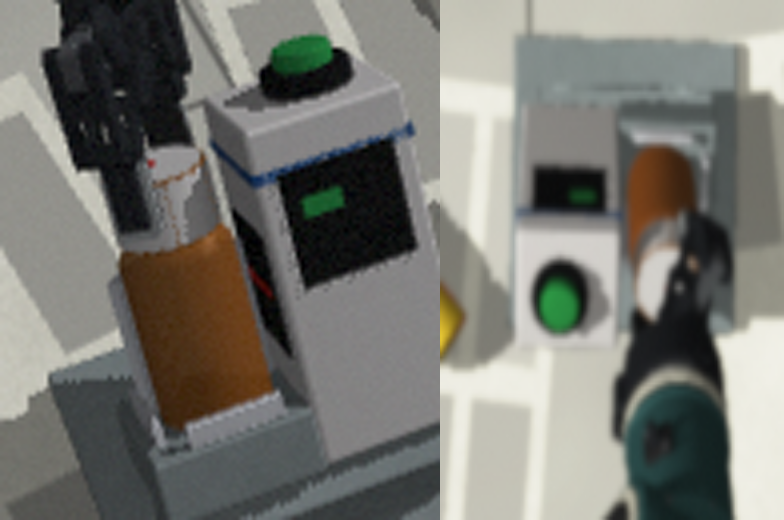

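The scene half shows the label has moved out of sight, the red line starts at (150,162), and the fingers are clear of the block. The jar turned with the gripper, so I repeat the stroke.

Call:
play_rows:
  moves:
    - [[0,0,-0.202,0,0,0,68],[0,0,-0.202,0,0,0,68],[0,0,-0.202,0,0,0,68],[0,0,-0.202,0,0,0,68],[0,0,-0.202,0,0,0,68]]

```text
time: 6.05
tool_pos: [0.5302, -0.0711, 0.1527]
tcp_rot: [1.9, 1.829, 0.575]
wrist_force: [-0.2, -1.0, -0.7]
width: 0.799
grip_force: 0.0
```

Call:
play_rows:
  moves:
    - [[0,0,-0.202,0,0,0,68],[0,0,-0.202,0,0,0,68],[0,0,-0.202,0,0,0,68],[0,0,-0.202,0,0,0,68],[0,0,-0.202,0,0,0,68]]

```text
time: 6.47
tool_pos: [0.5302, -0.0711, 0.1528]
tcp_rot: [1.351, 2.194, 0.396]
wrist_force: [-0.1, 0.3, 0.2]
width: 0.791
grip_force: 0.0
```

Call:
play_rows:
  moves:
    - [[0,0,0,0,0,0,46],[0,0,0,0,0,0,46],[0,0,0,0,0,0,46],[0,0,0,0,0,0,46],[0,0,0,0,0,0,46]]

```text
time: 6.88
tool_pos: [0.5307, -0.0711, 0.1534]
tcp_rot: [1.357, 2.189, 0.399]
wrist_force: [1.7, 2.6, 1.2]
width: 0.599
grip_force: 31.7
```

Call:
play_rows:
  moves:
    - [[0,0,0.202,0,0,0,46],[0,0,0.202,0,0,0,46],[0,0,0.202,0,0,0,46],[0,0,0.202,0,0,0,46],[0,0,0.202,0,0,0,46]]

```text
time: 7.3
tool_pos: [0.5312, -0.0716, 0.1539]
tcp_rot: [1.909, 1.818, 0.58]
wrist_force: [2.3, 0.4, 1.9]
width: 0.597
grip_force: 31.6
```

Call:
play_rows:
  moves:
    - [[0,0,0.202,0,0,0,46],[0,0,0.202,0,0,0,46],[0,0,0.202,0,0,0,46],[0,0,0.202,0,0,0,46],[0,0,0.202,0,0,0,46]]

```text
time: 7.72
tool_pos: [0.5311, -0.0715, 0.1538]
tcp_rot: [2.378, 1.326, 0.736]
wrist_force: [2.6, 0.7, 0.9]
width: 0.602
grip_force: 31.6
```

Call:
play_rows:
  moves:
    - [[0,0,0,0,0,0,46],[0,0,0,0,0,0,68],[0,0,0,0,0,0,68],[0,0,0,0,0,0,68],[0,0,0,0,0,0,68]]

```text
time: 8.13
tool_pos: [0.5297, -0.071, 0.1523]
tcp_rot: [2.376, 1.334, 0.732]
wrist_force: [1.0, -0.1, -0.3]
width: 0.802
grip_force: 0.0
```

```bash
python3 plan.py 0 0 102 29
```

```text
t 8.13 q [-0.26 -0.28  2.42  0.31  0.41  0.04] F [ 1.  -0.1 -0.3] w 68.5 grip 0.0
TCP station mm [ -1.3  -0.3 101.3] phi -28.82 tilt 0.13 world [ 0.53  -0.071  0.152]
shift now [ 0.009  0.01  -0.007] rows 1.0 | turn [ 4.000e-03  2.000e-03 -2.018e+00] rows 10.0 | shift after turn [-0.003  0.013 -0.007]
```

Call:
play_rows:
  moves:
    - [[0,0,-0.202,0,0,0,68],[0,0,-0.202,0,0,0,68],[0,0,-0.202,0,0,0,68],[0,0,-0.202,0,0,0,68],[0,0,-0.202,0,0,0,68]]

```text
time: 8.55
tool_pos: [0.53, -0.0711, 0.1526]
tcp_rot: [1.9, 1.83, 0.575]
wrist_force: [0.1, -0.1, -0.8]
width: 0.797
grip_force: 0.0
```

Call:
play_rows:
  moves:
    - [[0,0,-0.202,0,0,0,68],[0,0,-0.202,0,0,0,68],[0,0,-0.202,0,0,0,68],[0,0,-0.202,0,0,0,68],[0,0,-0.202,0,0,0,68]]

```text
time: 8.97
tool_pos: [0.5299, -0.071, 0.1525]
tcp_rot: [1.35, 2.195, 0.396]
wrist_force: [1.0, -0.4, 0.6]
width: 0.797
grip_force: 0.0
```

Call:
play_rows:
  moves:
    - [[0,0,0,0,0,0,46],[0,0,0,0,0,0,46],[0,0,0,0,0,0,46],[0,0,0,0,0,0,46],[0,0,0,0,0,0,46]]

```text
time: 9.38
tool_pos: [0.5306, -0.0711, 0.1534]
tcp_rot: [1.357, 2.189, 0.399]
wrist_force: [0.7, 0.9, 2.3]
width: 0.602
grip_force: 32.1
```

Call:
play_rows:
  moves:
    - [[0,0,0.202,0,0,0,46],[0,0,0.202,0,0,0,46],[0,0,0.202,0,0,0,46],[0,0,0.202,0,0,0,46],[0,0,0.202,0,0,0,46]]

```text
time: 9.8
tool_pos: [0.5311, -0.0715, 0.1538]
tcp_rot: [1.909, 1.819, 0.58]
wrist_force: [2.9, 0.1, 1.2]
width: 0.597
grip_force: 31.9
```

Call:
play_rows:
  moves:
    - [[0,0,0.202,0,0,0,46],[0,0,0.202,0,0,0,46],[0,0,0.202,0,0,0,46],[0,0,0.202,0,0,0,46],[0,0,0.202,0,0,0,46]]

```text
time: 10.22
tool_pos: [0.531, -0.0714, 0.1536]
tcp_rot: [2.378, 1.326, 0.736]
wrist_force: [3.3, 0.3, 0.6]
width: 0.598
grip_force: 31.9
```

Call:
play_rows:
  moves:
    - [[0,0,0,0,0,0,46],[0,0,0,0,0,0,74],[0,0,0,0,0,0,74],[0,0,0,0,0,0,74],[0,0,0,0,0,0,74]]

```text
time: 10.63
tool_pos: [0.5298, -0.071, 0.1523]
tcp_rot: [2.375, 1.334, 0.732]
wrist_force: [0.0, 0.4, -0.0]
width: 0.868
grip_force: 0.0
```

Call:
play_rows:
  moves:
    - [[0,0,0,0,0,-0.2,74],[0,0,0,0,0,-0.2,74],[0,0,0,0,0,-0.3,74],[0,0,0,0,0,-0.4,74],[0,0,0,0,0,0,74]]

```text
time: 11.05
tool_pos: [0.468, -0.069, 0.2517]
tcp_rot: [2.363, 1.328, 0.743]
wrist_force: [1.1, -0.5, 1.1]
width: 0.867
grip_force: 0.0
```

```bash
python3 plan.py 0 0 102 0;  python3 - <<'E'
from workcell import vision
import cv2,numpy as np,pickle
S=vision.read_camera("scene");T=vision.read_camera("top");pickle.dump((S,T),open("s3.pkl","wb"))
a=S["image"][200:330,250:360];b=T["image"][220:262,335:385]
cv2.imwrite("pics/s3.png",np.hstack([cv2.resize(a,(400,473),interpolation=2),cv2.resize(b,(400,473),interpolation=0)])[:,:,::-1])
E
```

```text
t 11.05 q [-0.31 -0.57  2.41  0.23  0.71  0.11] F [ 1.1 -0.5  1.1] w 74.1 grip 0.0
TCP station mm [  5.1  -1.1 218.2] phi -28.73 tilt 0.96 world [ 0.468 -0.069  0.252]
shift now [-0.02  -0.068  1.161] rows 4.0 | turn [ 0.034  0.    -1.003] rows 5.0 | shift after turn [ 0.011 -0.051  1.162]
```

View pics/s3.png

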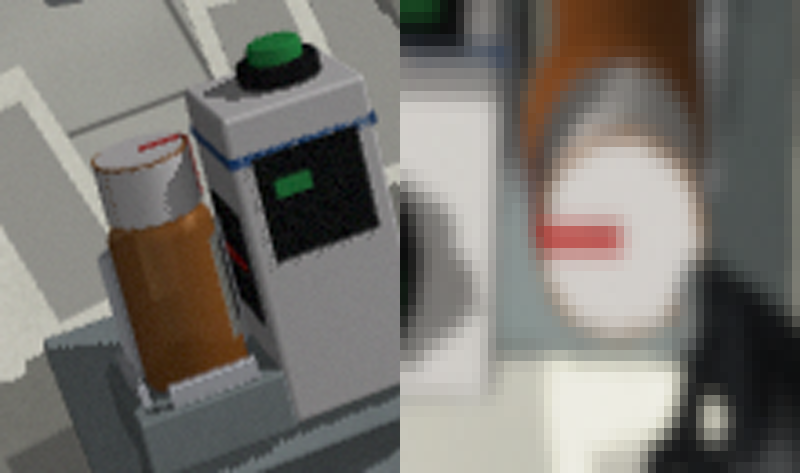

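The red line now points at the block (top half, 535–625 across at row 238) and the label's edge shows beside the window. I measure the remaining angle.

```bash
cat > ang.py <<'E'
from h import *
from plan import *
from workcell import vision
pc=O+.13*Z
def run():
  for n,bx in(("scene",(268,312,228,262)),("top",(350,368,233,250))):
    acc=0
    for i in range(3):
        c=vision.read_camera(n);acc=acc+c["image"].astype(float)/3
    I=acc;r=I[...,0]-np.maximum(I[...,1],I[...,2]); g=I[...,1]-I[...,2]   # red not orange: g~b
    w=np.clip(r-25,0,None)*(np.abs(g)<(18 if n=="scene" else 25))*box(c,*bx)
    v,u=np.nonzero(w>0);k=w[v,u];W=cast(c,np.c_[u,v],pc,Z);q=np.c_[(W-pc)@X,(W-pc)@Y]*1000
    s=(np.hypot(*q.T)<25.5);q=q[s];k=k[s];m=(q*k[:,None]).sum(0)/k.sum()
    cov=np.cov(q.T,aweights=k);ev,E=np.linalg.eigh(cov);d=E[:,1]*np.sign(E[1,1])
    print(n,len(k),"mean",m.round(1),"fit dir",np.degrees(np.arctan2(d[1],d[0])).round(1),"mean dir",np.degrees(np.arctan2(m[1],m[0])).round(1),"sd",np.sqrt(ev).round(1),q[k>20][:,1].min().round(1),q[:,1].max().round(1))
    # lid circle
    if n=="top":
        M_=((I[...,1]>160)&box(c,352,378,231,251)).astype(np.uint8);_,L,st,_=cv2.connectedComponentsWithStats(M_);j=1+np.argmax(st[1:,4]);b,a=np.nonzero(L==j)
        hl=cv2.convexHull(np.c_[a,b].astype(np.float32))[:,0];W=cast(c,hl,pc,Z);Q=np.c_[(W-pc)@X,(W-pc)@Y]*1000;print(" lid",cv2.fitEllipse(Q.astype(np.float32)))
run()
E
python3 ang.py
```

```text
scene 24 mean [-3.1 12.5] fit dir 89.8 mean dir 103.7 sd [2.5 7. ] 2.2 25.5
top 43 mean [-1.  13.4] fit dir 88.9 mean dir 94.4 sd [2.2 7.3] 0.0 25.1
 lid ((-0.8261228799819946, 0.37111419439315796), (46.65119171142578, 49.070011138916016), 104.1387710571289)
```

The label is square to about ±1.5° (fit 89.8° and 88.9°, target 90°), and the lid centre hasn't moved. Now the button.

```bash
python3 -c "
from plan import *
b=np.r_[.4999,.0163,.2020];print('button station',(M.T@(b-O)*1000).round(1))"; python3 plan.py 0 85 185 -29
```

```text
button station [ -0.3  85.6 161.4]
t 11.45 q [-0.31 -0.56  2.41  0.23  0.7   0.11] F [-0.1 -0.1  0.2] w 74.0 grip 0.0
TCP station mm [ -2.6  -0.  210. ] phi -28.88 tilt 0.04 world [ 0.466 -0.068  0.241]
shift now [ 0.757 -0.387  0.25 ] rows 3.0 | turn [-0.001  0.001  0.004] rows 1.0 | shift after turn [ 0.757 -0.389  0.25 ]
```

Call:
play_rows:
  moves:
    - [[0,0,0,0.25,-0.13,0,0],[0,0,0,0.25,-0.13,0,0],[0,0,0,0.257,-0.127,0,0],[0,0,0,0,0,0,0],[0,0,0,0,0,0,0]]

```text
time: 11.87
tool_pos: [0.4726, 0.0191, 0.2429]
tcp_rot: [2.374, 1.342, 0.731]
wrist_force: [0.4, 0.2, 0.9]
width: 0.157
grip_force: 0.0
```

Call:
play_rows:
  moves:
    - [[0,0,0,0,0,0.1,0],[0,0,0,0,0,0.1,0],[0,0,0,0,0,0.05,0],[0,0,0,0,0,0,0],[0,0,0,0,0,0,0]]

```text
time: 12.28
tool_pos: [0.4869, 0.0149, 0.2228]
tcp_rot: [2.378, 1.331, 0.73]
wrist_force: [0.7, -0.2, 0.8]
width: -0.003
grip_force: 0.0
```

```bash
python3 plan.py 0 85.3 166 -29
```

```text
t 12.28 q [-0.   -0.5   2.42 -0.05  0.61  0.58] F [ 0.7 -0.2  0.8] w -0.3 grip 0.0
TCP station mm [  1.   83.6 185.8] phi -28.94 tilt 0.14 world [0.487 0.015 0.223]
shift now [ 0.01  -0.018  0.198] rows 1.0 | turn [0.004 0.003 0.002] rows 1.0 | shift after turn [ 0.01  -0.017  0.198]
```

Call:
play_rows:
  moves:
    - [[0,0,0,0.01,-0.015,0.08,0],[0,0,0,0,0,0.08,0],[0,0,0,0,0,0.02,0],[0,0,0,0,0,0.02,0],[0,0,0,0,0,0,0]]

```text
time: 12.7
tool_pos: [0.4979, 0.017, 0.2062]
tcp_rot: [2.376, 1.334, 0.731]
wrist_force: [-1.8, -1.0, 0.2]
width: -0.001
grip_force: 0.8
```

Call:
play_rows:
  moves:
    - [[0,0,0,0,0,0.02,0],[0,0,0,0,0,0.02,0],[0,0,0,0,0,0,0]]

```text
time: 12.95
tool_pos: [0.5004, 0.017, 0.2036]
tcp_rot: [2.375, 1.333, 0.732]
wrist_force: [-3.9, -0.3, 1.7]
width: 0.001
grip_force: 1.9
```

```bash
python3 plan.py 0 85.3 160 -29
```

```text
t 12.95 q [ 0.   -0.44  2.42 -0.06  0.55  0.59] F [-3.9 -0.3  1.7] w 0.1 grip 1.9
TCP station mm [  0.9  86.2 162.4] phi -28.85 tilt 0.17 world [0.5   0.017 0.204]
shift now [-0.013 -0.003  0.024] rows 1.0 | turn [ 0.006 -0.001  0.005] rows 1.0 | shift after turn [-0.013 -0.003  0.024]
```

Call:
play_rows:
  moves:
    - [[0,0,0,0,0,0.02,0],[0,0,0,0,0,0,0]]

```text
time: 13.12
tool_pos: [0.5015, 0.0169, 0.202]
tcp_rot: [2.375, 1.333, 0.733]
wrist_force: [-4.9, -0.2, 2.9]
width: -0.001
grip_force: 2.4
```

Call:
play_rows:
  moves:
    - [[0,0,0,0,0,0.02,0],[0,0,0,0,0,0,0]]

```text
time: 13.28
tool_pos: [0.502, 0.0169, 0.2017]
tcp_rot: [2.377, 1.334, 0.731]
wrist_force: [-26.1, -0.6, 18.8]
width: -0.005
grip_force: 15.2
```

The button has bottomed out: the force jumped from 5.7 N to 32 N. Releasing and backing away.

Call:
play_rows:
  moves:
    - [[0,0,0,0,0,-0.03,0],[0,0,0,0,0,-0.1,0],[0,0,0,0,0,-0.2,0],[0,0,0,0,0,-0.3,0],[0,0,0,0,0,-0.3,0]]

```text
time: 13.7
tool_pos: [0.4485, 0.0194, 0.2765]
tcp_rot: [2.376, 1.333, 0.732]
wrist_force: [0.6, 0.4, 1.0]
width: 0.002
grip_force: 0.0
```

Call:
play_rows:
  moves:
    - [[0,0,0,0,0,0,0],[0,0,0,0,0,0,0],[0,0,0,0,0,0,0]]

```text
time: 13.95
tool_pos: [0.4495, 0.0193, 0.2766]
tcp_rot: [2.375, 1.333, 0.734]
wrist_force: [-0.3, -0.0, -1.7]
width: -0.002
grip_force: 0.0
```

```bash
python3 ang.py; python3 - <<'E'
from plan import *
info()
from workcell import vision
import cv2,numpy as np
cv2.imwrite("pics/end.png",cv2.resize(vision.read_camera("scene")["image"][110:410,100:500],(800,600))[:,:,::-1])
E
```

```text
scene 24 mean [-3.1 12.5] fit dir 89.9 mean dir 103.9 sd [2.5 7.1] 2.2 25.5
top 43 mean [-1.  13.4] fit dir 88.9 mean dir 94.3 sd [2.2 7.3] 0.0 25.1
 lid ((-0.854201078414917, 0.3023800849914551), (46.83970260620117, 48.996498107910156), 107.58047485351562)
t 14.25 q [ 0.01 -0.64  2.39 -0.05  0.78  0.59] F [-0.1 -0.1  0.1] w -0.4 grip 0.0
TCP station mm [-2.000e-01  8.630e+01  2.504e+02] phi -28.86 tilt 0.08 world [0.449 0.019 0.275]
```

View pics/end.png

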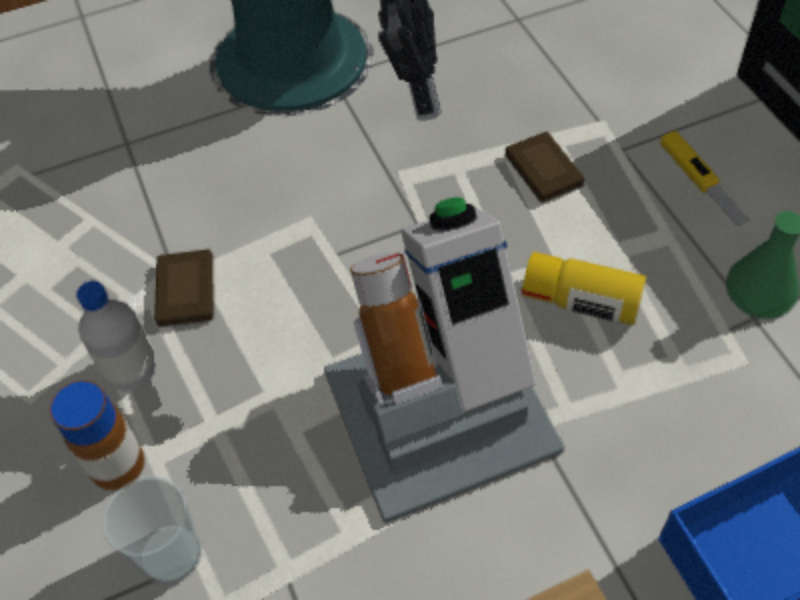

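The jar sits in the cradle with its label at the window, line at (390,258). The button is back up at (453,208), the gripper is clear at (425,105), and the bystanders are where they were. Handing in.

```bash
python3 -c "
from workcell import bot
print(bot.finish_job())"
```

```text
the job is handed in; nothing more can be done
None
```

I turned the jar in its cradle until its label faced the scanner window, to within about 2° by the cameras. I then let go of it, pressed the green button to its stop and released it, and handed the job in at about 14 s with no other bench item seen to move; no verdict came back.

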